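Clamp a test cartridge in the leak-test fixture

TASK

Take the cartridge with the green windows out of the rack and lay it flat on the bench with its windows up; then take it again across its width and set it, windows up, fully down in the nest of the leak-test fixture, either end first. Push the red handle of the toggle clamp all the way down, past its over-centre point, so that the clamp stays locked on the cartridge by itself when you let go. Do not let the cartridge fall from a height, and leave the other cartridges and everything else on the bench where they are.

Things in the scene. Friction and masses are not known exactly. Their poses are not given: they have to be found in the camera images.
- cart_green_mid (a point): Centre of the green cartridge: closed white plastic box 120 x 58 x 26 mm, two green windows and a grey square between them on one large face, black ports on the other. Axes: x (26 mm) out of the window face, y along the length, z along the 58 mm width. It starts standing on a long edge in one of the rack's slots, z up, x as the rack's x. Lying windows up, x points up, centre 13 mm above its support.
- cart_green: The same cartridge, 140 to 280 g, with a green label on its upper long edge; its origin is the middle of the long narrow side it stands on (29 mm from the centre along -z). The bench between the rack and the fixture is free for laying it down.
- rack: White plastic rack, 196 x 134 mm, fixed to the bench; three slots 72 mm apart along its x (centres at x = -72, 0, 72 mm, y = 0), cartridges standing along its y. Slot floor 6 mm above the bench, slot walls up to 28 mm, cartridge tops at 64 mm, about 2 mm play. Origin under its middle. All windows look to the rack's +x.
- cart_blue: Cartridge of the same size with blue windows, standing in the rack; leave it. Origin in the middle of its lower narrow side.
- cart_yellow: Cartridge of the same size with yellow windows, standing in the rack; leave it. Origin in the middle of its lower narrow side.
- fixture: Leak-test fixture fixed to the bench: aluminium plate from x = -80 to +170 mm, 110 mm wide, nest on its +x part, a steel horizontal-handle toggle clamp on a riser on its -x part. Origin on the bench under the pivot of the clamp's arm, x from the clamp to the nest, z up.
- nest (a point): Middle of the nest's floor, a grey plate 20 mm above the bench, at fixture (90, 0, 20) mm, axes as the fixture. Small corner blocks 10 mm high leave a place of 124 x 62 mm, long way along x; the middle 75 mm of the long sides is free of blocks, for fingers. A cartridge seated flat has its centre 13 mm above this point.
- grip (a point): Point to push or pinch on the clamp's red handle sleeve (100 mm long, 20 mm wide along the fixture's y, 17 mm thick), 28 mm short of its end. It moves in the fixture's plane y = 0 through (x, z) mm: open (-60, 164), (-85, 160), (-99, 153), (-110, 143), (-118, 132), (-123, 120), (-126, 109), (-128, 95), dead centre (-129, 82), locked (-129, 68).
- handle: The clamp's handle, origin at its pivot on the arm. Pushing it over and down lowers the arm. With a cartridge in the nest it moves lightly (under 6 N) down to a grip point height of about 112 mm; from there the sprung spindle resists with up to about 7 N; short of dead centre the handle springs back up, beyond it it drops onto its stop, which is hard, and stays there.
- clamp_bar (a joint): Angle of the clamp's arm, rad: 0 open, about 1.57 closed. Open, it stands 165 mm above the bench at fixture x = -15 to +5 mm, its spindle reaching to x = 40 mm: grip the cartridge 10 to 15 mm from its middle, on the side away from the clamp, to keep a gripper's body clear of it.
- spindle (a joint): How far the sprung spindle under the arm is pushed in, m: 0 free, about 0.004 when locked on a cartridge in the nest.
- pad (a point): Middle of the underside of the spindle's black rubber pad (24 mm across); with the clamp closed it presses on the middle of the cartridge's window face.
- well_plate: White 96-well plate 128 x 86 x 15 mm lying loose on the bench; leave it. Origin under its middle.
- tip_box: Blue pipette-tip box with clear lid, 124 x 86 x 74 mm, loose; leave it. Origin under its middle.
- buffer: Small amber bottle with orange cap, 54 mm across, 110 mm high, loose; leave it. Origin under its middle.
- tape: Roll of tape, 100 mm across, 24 mm high, loose; leave it. Origin under its middle.
- mouse: Black computer mouse 105 x 60 x 34 mm, loose; leave it. Origin under its middle.
Not all that is in view belongs to the job. Leave any brown or orange look-alike of the cart_green alone.

How it is judged:
By the outcome, as a careful person would: the job done as asked, in the order asked, and still so for the second after the job is handed in, with the robot touching nothing.
It also fails if it takes over 69 s, if anything falls off the work surface, if the arm or the gripper's body presses on something with over 40 N, if the wrist force passes 120 N, or if a joint passes its speed limit or range.

ROBOT

A 6-joint arm with a two-finger parallel gripper is mounted at the origin on the work surface. World frame = base frame: x ahead of the robot, y to its left, z up, the work surface at z = 0. Lengths are in m, angles in degrees, forces in N, time in s.
With the tool pointing down it reaches from about 0.3 to 0.75 m from the base axis. Payload 8.5 kg.
Tool frame: the origin (TCP) lies midway between the tips of the shut fingers; the grasp point (between the pads) lies 19 mm behind it (env.tcp_to_grasp is the z of the grasp point in the tool frame, in m); z points along the fingers, y is the line along which they close (so a half turn about z gives the same grasp; the last joint's range is limited). The gripper opens to 85 mm and grips with 20 to 120 N. Pads are 22 mm wide; open, the fingers measure 114 mm over their backs; the gripper's body (76 mm by 85 mm) begins 54 mm behind the grasp point. The pads swing forward as they close: fully open they stand 13 mm farther back than shut.
Start: joints at [-83.497, 21.807, 74.336, -0, 83.858, -12.336], TCP at [0.178, -0.521, 0.195] pointing down, gripper open.
Joint ranges: [-178.18, 178.18], [-50.72, 133.34], [12.68, 142.11], [-81.47, 261.47], [9.98, 163.14], [-165.26, 165.26]. Speed limits (degrees/s): [136.94, 136.94, 180, 180, 180, 180].

INTERFACE

Orientations are given as a 3x3 rotation matrix whose columns are the frame's x, y, z axes.
In Python, from rig import env, imaging, job, models gives the robot as it stands. The module is installed in compiled form; this text tells all that it offers.
- The arm moves only by the tool jog_arm, never from a script. Its argument "plan" is text: rows parted by semicolons, each of 7 numbers parted by spaces: the turn, a rotation vector about the tool's x, y, z in degrees, then the shift along the tool's x, y, z in cm, then the closure in counts, from 0 (fully open) to 255 (shut). In form: rx ry rz x y z claw; .... A call has 1 to 10 rows; each row shifts and turns the commanded pose from where the row before left it, along the tool's axes as they then stand; what a row does not reach is not made up. A row lasts 1/12 s, in which the tool goes at most 41.7 mm and 7.16 degrees, less where a joint would pass 70% of its speed; a pose out of reach is approached as far as the arm can. A call with a gripper value outside its range is refused whole. The fingers move at their own pace and stop on an object; "grip_force" is the grip in N (left out, the last holds). Time passes only in rows, so rows that do not move let the fingers close. It gives the time, the measured TCP pose, the force, the opening and the grip force at its end, in the units of the state.
- env.observe(): the state, without advancing time (a new reading comes with each control period).
- imaging.get_image(name): name is "scene" or "side" or "wrist"; returns a dict with "pixels" (420x560x3 uint8, red, green, blue), "depth" (420x560 float32, m along the optical axis (not along the pixel's ray), 0 where there is no reading), "fov_y" (degrees; the focal length in pixels is half the picture's height over the tangent of half this angle, whatever the lens; pixels are square), "cx", "cy" (the principal point, pixels), "world_from_camera" (4x4, takes a point from camera to world coordinates). Camera axes: x right, y down, z forward; pixel columns grow to the right and rows downward; lengths in m; the calibration is good to about 2 mm. A picture is of the moment at which its call begins.
- job.close_job(): hands the job in; it is judged then, once.
Trained networks look in the newest picture that a camera, given by its name, has taken for a name from the list of things; names that differ only in an ending like _2 or _b are one class to them, and where a whole thing is asked for, a point or a joint stands for the part that bears it (a point fixed in the world has none). Each returns a list of dicts, best first, with "confidence" (0 to 1); they miss things now and then, are a little off and sometimes report something else, mostly with a low value. They report only what shows in the picture. A call takes as long as a camera call. They do not tell look-alikes from the thing itself.
- models.outline_of(camera, query): "region" (420x560 bool, what is visible of it) and "bbox" ([centre column, centre row, width, height] in pixels, round what is visible of it).
- models.tip_of(camera, query): "at" ([column, row] in pixels: a listed point, or the origin of a listed thing).
The state is a dict: "time_s": time; "q": joint angles; "qvel": joint speeds; "joint_efforts": joint torques, N m; "position": TCP position; "tool_rot": TCP orientation; "ft_force": force on the tool from outside, world axes, zero at the start; "wrist_torque": the same for the moment, N m; "grip_width": finger opening in m; "gripper_force": force on a finger pad.
Only numpy, scipy, OpenCV 4.12 (cv2) and the standard library are available. Lean on these libraries where they do the work, as an engineer would, in place of code of your own. Each camera call takes 0.05 s, during which the arm holds its last target. There are 200 camera calls.

## Working session

There is one attempt and no reset: what is moved stays moved. The work goes in short steps, Python scripts to look and compute and a tool call to move; the robot and the scene stay as the last step left them, time stands still between calls to the robot, and variables do not carry over. Pictures are saved under pics/ and viewed, at most 10 in all, crops included, and the job is handed in when it is done.

Besides the shell and the picture viewer there is one more tool, called after ">>>" as name(argument=value, ...) on one line, values as JSON. jog_arm: Moves the arm, as the interface text tells. Its arguments: {"type":"object","properties":{"plan":{"type":"string"},"grip_force":{"type":"number"}},"required":["plan"]}

```bash
mkdir -p pics
cat > h.py <<'E'
import numpy as np, cv2
from rig import env, imaging, job, models
def f(im): return 210/np.tan(np.radians(im["fov_y"])/2)
def cloud(im):
    d=im["depth"];v,u=np.mgrid[:420,:560];F=f(im)
    P=np.stack([(u-im["cx"])*d/F,(v-im["cy"])*d/F,d],-1);T=im["world_from_camera"]
    W=P@T[:3,:3].T+T[:3,3];W[d==0]=np.nan;return W
def save(im,n): cv2.imwrite("pics/"+n,im["pixels"][:,:,::-1])
def at(W,uv,r=2):
    u,v=int(round(uv[0])),int(round(uv[1]));return np.nanmedian(W[max(v-r,0):v+r+1,max(u-r,0):u+r+1].reshape(-1,3),0)
E
python3 - <<'E'
from h import *
np.set_printoptions(precision=4,suppress=True)
for c in ["scene","side"]:
    im=imaging.get_image(c);W=cloud(im);save(im,c+"0.png");np.savez(c+"0.npz",W=W,px=im["pixels"])
    print(c,im["world_from_camera"][:3],im["fov_y"],im["cx"],im["cy"])
    for q in ["cart_green","cart_green_mid","rack","fixture","nest","grip","pad","cart_blue","cart_yellow"]:
        for r in models.tip_of(c,q)[:3]: print(q,np.round(r["at"],1),round(r["confidence"],2),at(W,r["at"]) if 0<=r["at"][0]<560 and 0<=r["at"][1]<420 else "")
s=env.observe();print(s["position"],s["tool_rot"],s["time_s"],env.tcp_to_grasp,s["grip_width"])
E
```

```text
scene [[-0.3784  0.5991 -0.7056  1.3682]
 [ 0.9256  0.2456 -0.2879  0.2577]
 [ 0.0009 -0.7621 -0.6475  0.8579]] 53.406686411706275 277.5677313360567 206.63439329225736
cart_green [178.4 241.5] 0.81 [ 0.7051 -0.3162  0.0219]
cart_green [190.1 168.6] 0.73 [ 0.3693 -0.483   0.0077]
cart_green [224. 190.] 0.63 [ 0.4892 -0.2779  0.0632]
cart_green_mid [217.3 180.4] 0.93 [ 0.4316 -0.3376  0.0453]
cart_green_mid [176.1 237.7] 0.92 [ 0.7057 -0.3193  0.0367]
cart_green_mid [188.8 162.2] 0.62 [ 0.3691 -0.4836  0.0342]
rack [208.9 201.3] 0.92 [ 0.5557 -0.2967  0.063 ]
fixture [223.8 185.8] 0.26 [ 0.4328 -0.3084  0.0308]
nest [362.6 253.1] 0.79 [0.5479 0.1764 0.0207]
grip [430.7 229.9] 0.93 [0.5564 0.3237 0.1685]
grip [208.3 199.8] 0.68 [ 0.553  -0.3056  0.0626]
pad [392.  220.7] 0.47 [0.3882 0.2259 0.0224]
cart_blue [208.1 197.8] 0.85 [ 0.5028 -0.33    0.0261]
cart_yellow [199.8 211.8] 0.92 [ 0.5758 -0.319   0.0294]
side [[-0.8821 -0.2886  0.3723 -0.0154]
 [-0.4708  0.5128 -0.7179  1.0089]
 [ 0.0163 -0.8086 -0.5882  0.9886]] 44.45650051458767 276.8262640662972 213.37206159719972
cart_green [286.4 333.7] 0.69 [0.3518 0.2388 0.0003]
cart_green [276.2 191.1] 0.6 [ 0.6762 -0.3083  0.0008]
cart_green [348.7 207.5] 0.59 [ 0.4052 -0.3113  0.0264]
cart_green_mid [272.1 179.8] 0.71 [ 0.6787 -0.2915  0.0571]
cart_green_mid [345.7 201. ] 0.66 [ 0.4096 -0.2913  0.063 ]
rack [328.4 203.9] 0.65 [ 0.4742 -0.2984  0.0242]
fixture [215.3 313. ] 0.91 [0.5235 0.2921 0.0357]
nest [237.3 285.4] 0.71 [0.5359 0.1672 0.0199]
grip [196.2 278.6] 0.67 [0.5396 0.3333 0.1746]
pad [349.4 208.4] 0.49 [ 0.4052 -0.3113  0.0264]
pad [217.2 261.5] 0.45 [0.541  0.2467 0.1618]
cart_yellow [308.4 197.1] 0.96 [ 0.5486 -0.3008  0.0258]
[ 0.1776 -0.5205  0.1955] [[ 0.9464  0.3229 -0.    ]
 [ 0.3229 -0.9464 -0.    ]
 [-0.      0.     -1.    ]] 1.0 -0.0187 0.08563564320549355
```

Run:
```python
from h import *
a=cv2.imread("pics/scene0.png");cv2.imwrite("pics/s_x.png",cv2.resize(a,(800,600),interpolation=cv2.INTER_CUBIC))
cv2.imwrite("pics/s_crop.png",cv2.resize(a[120:270,130:330],(800,600),interpolation=cv2.INTER_CUBIC))
```

```text
(no output)
```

View pics/s_x.png

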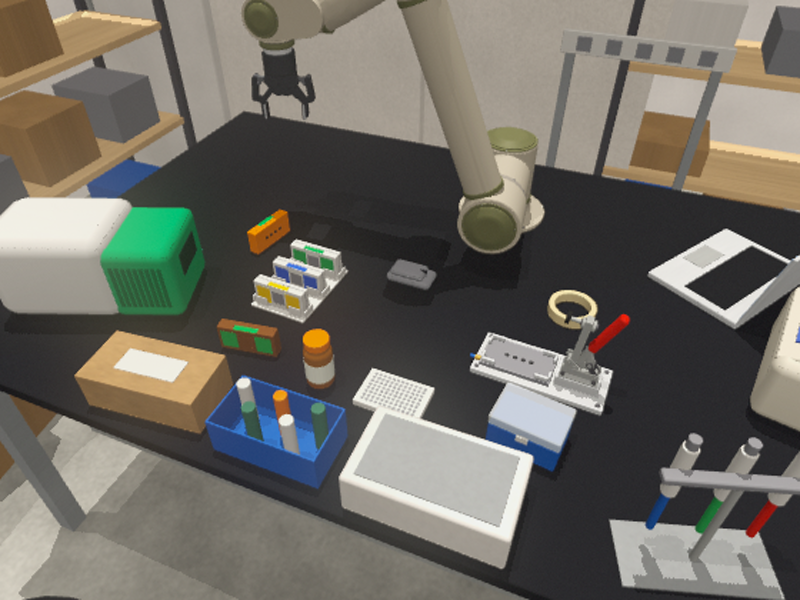

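View pics/s_crop.png

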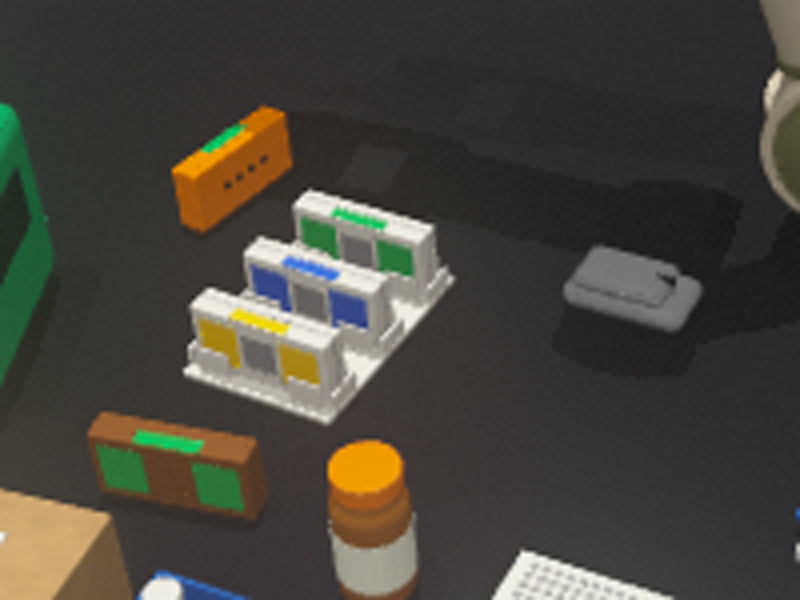

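View pics/side0.png

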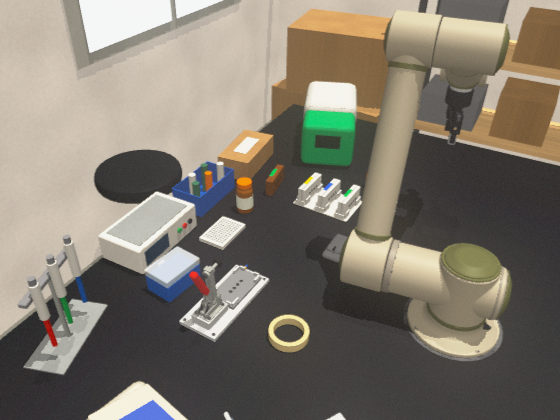

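The scene picture shows the look-alikes: the orange cartridge at about (187,163) and the brown one at (173,236). The real one is white with green windows, standing in the rack's rear slot at about (221,177), and the close crop confirms it. The clamp is open, with its red handle at (430,230), and the nest is at (363,253).

Run:
```python
from h import *
np.set_printoptions(precision=4,suppress=True)
from scipy import ndimage as nd
D={c:np.load(c+"0.npz") for c in ["scene","side"]}
for c in D:
    W=D[c]["W"];x,y,z=W[...,0],W[...,1],W[...,2]
    m=(abs(z-.064)<.006)&(x>.38)&(x<.68)&(y>-.42)&(y<-.22)
    l,n=nd.label(m)
    for i in range(1,n+1):
        p=W[l==i]
        if len(p)>40:
            p=p[abs(p[:,2]-np.median(p[:,2]))<.003]
            print(c,"top",len(p),np.median(p[:,2]),cv2.minAreaRect((p[:,:2]*1000).astype(np.float32)))
    # fixture
    for lo,hi,nm in [(.006,.014,"plate"),(.016,.024,"nestfloor"),(.026,.034,"blocks")]:
        m=(z>lo)&(z<hi)&(x>.36)&(x<.7)&(y>.05)&(y<.42);l,n=nd.label(m)
        for i in range(1,n+1):
            p=W[l==i]
            if len(p)>60: print(c,nm,len(p),np.median(p[:,2]),cv2.minAreaRect((p[:,:2]*1000).astype(np.float32)))
    px=D[c]["px"].astype(int);r=(px[...,0]>130)&(px[...,1]<60)&(px[...,2]<60)&(z>.1)&(y>.1)&(y<.5)
    p=W[r];cc=p.mean(0);u,s,v=np.linalg.svd(p-cc,full_matrices=False);t=(p-cc)@v[0]
    print(c,"handle",len(p),cc,v[0],cc+v[0]*t.min(),cc+v[0]*t.max())
```

```text
scene top 184 0.06386597474644828 ((420.2948303222656, -329.7362060546875), (120.25118255615234, 30.488487243652344), 85.61796569824219)
scene top 197 0.06377999144139346 ((492.1968994140625, -333.2872314453125), (120.66064453125, 31.20203971862793), 88.74878692626953)
scene top 226 0.0640296588852225 ((563.6121215820312, -335.21966552734375), (123.03520202636719, 30.6890811920166), 86.33133697509766)
scene plate 794 0.011907970227068965 ((546.3607177734375, 218.04873657226562), (250.93357849121094, 109.5929946899414), 88.11183166503906)
scene nestfloor 960 0.02022113434991646 ((538.09130859375, 163.31405639648438), (157.5153350830078, 86.49305725097656), 86.18022918701172)
scene nestfloor 68 0.02005921947301592 ((573.170654296875, 286.07305908203125), (79.34286499023438, 6.220968723297119), 85.85403442382812)
scene blocks 85 0.03132706776675187 ((572.1373291015625, 286.34442138671875), (78.92559051513672, 8.830706596374512), 86.97634887695312)
scene handle 246 [0.5542 0.316  0.1544] [ 0.0246 -0.3919 -0.9197] [0.5532 0.3319 0.1919] [0.5556 0.294  0.1029]
side top 144 0.06388160069708
[... 475 characters left out ...]
2614631652832), 88.01904296875)
side plate 923 0.011080325644176048 ((539.4488525390625, 219.48764038085938), (253.9153289794922, 111.37034606933594), 86.27082824707031)
side nestfloor 837 0.019623358262206625 ((537.5460815429688, 163.6951904296875), (158.23287963867188, 79.5748519897461), 87.03296661376953)
side nestfloor 64 0.022413279523169793 ((380.37567138671875, 264.7384033203125), (15.623871803283691, 53.659725189208984), 22.795207977294922)
side blocks 76 0.029807470351836673 ((518.4859008789062, 255.81378173828125), (89.3066177368164, 20.246801376342773), 78.52764129638672)
side handle 184 [0.5405 0.3208 0.1545] [-0.0738 -0.3783 -0.9228] [0.5436 0.3363 0.1924] [0.5363 0.2992 0.1018]
```

>>> jog_arm(plan="0 0 0 2.9 -1.02 0.5 0;0 0 0 2.9 -1.02 0.5 0;0 0 0 2.9 -1.02 0.5 0;0 0 0 2.9 -1.02 0.5 0;0 0 0 2.9 -1.02 0.5 0;0 0 0 2.9 -1.02 0.5 0;0 0 0 2.9 -1.02 0.5 50;0 0 0 2.9 -1.02 0.5 100;0 0 0 2.9 -1.02 0.5 100;0 0 0 2.9 -1.02 0.5 100", grip_force=40)

```text
time_s: 1.83
position: [0.4202, -0.3293, 0.1453]
tool_rot: [[0.946, 0.323, 0.0], [0.323, -0.946, -0.0], [0.0, 0.0, -1.0]]
ft_force: [-0.6, -0.8, -0.4]
grip_width: 0.0518
gripper_force: 0.0
```

>>> jog_arm(plan="0 0 -6.9 0 0 0 100;0 0 -6.9 0 0 0 100;0 0 -6.9 0 0 0 100;0 0 -6.9 0 0 0 100;0 0 -6.9 0 0 0 100;0 0 -6.9 0 0 0 100;0 0 -6.9 0 0 0 100;0 0 -6.9 0 0 0 100;0 0 -6.8 0 0 0 100;0 0 -6.8 0 0 0 100;")

```text
time_s: 2.67
position: [0.4191, -0.3304, 0.1455]
tool_rot: [[0.035, 0.999, 0.0], [0.999, -0.035, -0.0], [-0.0, 0.0, -1.0]]
ft_force: [0.4, -0.8, -0.5]
grip_width: 0.0514
gripper_force: 0.0
```

Run:
```python
from h import *
np.set_printoptions(precision=4,suppress=True)
from scipy import ndimage as nd
im=imaging.get_image("wrist");W=cloud(im);save(im,"w1.png");z=W[...,2]
m=(abs(z-.064)<.004);l,n=nd.label(m)
for i in range(1,n+1):
    p=W[l==i]
    if len(p)>200: print(len(p),np.median(p[:,2]),p[:,:2].min(0),p[:,:2].max(0),cv2.minAreaRect((p[:,:2]*1000).astype(np.float32)))
for c in ["scene","side"]:
    Wc=np.load(c+"0.npz")["W"];imaging.get_image(c)
    for q in ["mouse","buffer","well_plate","tape","tip_box","handle"]:
        for r in models.outline_of(c,q)[:2]:
            p=Wc[r["region"]];p=p[p[:,2]>.006]; print(c,q,round(r["confidence"],2),np.nanpercentile(p,3,axis=0),np.nanpercentile(p,97,axis=0))
print(env.observe()["time_s"],env.observe()["q"])
```

```text
3702 0.0637172075373619 [ 0.4019 -0.3902] [ 0.433  -0.2695] ((417.5102844238281, -329.8346862792969), (120.247314453125, 25.617265701293945), 87.16874694824219)
3558 0.06377160594083342 [ 0.4738 -0.3932] [ 0.505  -0.2735] ((488.880615234375, -333.1263122558594), (119.0653305053711, 26.58256721496582), 86.69136810302734)
3858 0.06374992566476775 [ 0.5445 -0.3959] [ 0.5763 -0.2761] ((560.53076171875, -335.9328918457031), (119.43405151367188, 26.6885986328125), 87.12435150146484)
208 0.06408722619240378 [ 0.5396 -0.5582] [ 0.5705 -0.5446] ((554.9071655273438, -551.150390625), (33.771724700927734, 3.4806149005889893), 22.32219886779785)
scene mouse 0.63 [ 0.3467 -0.1585  0.009 ] [ 0.3963 -0.0657  0.035 ]
scene mouse 0.48 [0.4159 0.2399 0.0409] [0.556  0.2574 0.1687]
scene buffer 0.86 [ 0.7022 -0.1826  0.0111] [ 0.7433 -0.1384  0.1117]
scene buffer 0.17 [0.3962 0.2412 0.0231] [0.5557 0.2609 0.1686]
scene well_plate 0.91 [ 0.6684 -0.0777  0.011 ] [0.7493 0.0435 0.0184]
scene well_plate 0.64 [0.304  0.1988 0.007 ] [0.3955 0.2842 0.0267]
scene tape 0.69 [0.3016 0.1989 0.007 ] [0.3954 0.2878 
[... 231 characters left out ...]
23  -0.3952  0.0062] [ 0.5881 -0.264   0.0289]
side mouse 0.62 [0.5336 0.2445 0.06  ] [0.5523 0.336  0.1874]
side mouse 0.51 [0.488  0.1105 0.0083] [0.5915 0.3383 0.165 ]
side buffer 0.85 [ 0.6882 -0.1771  0.0105] [ 0.7306 -0.1374  0.1117]
side well_plate 0.64 [ 0.6638 -0.0775  0.0078] [0.7447 0.0453 0.018 ]
side well_plate 0.63 [ 0.6881 -0.1799  0.0094] [ 0.7295 -0.1374  0.1119]
side tape 0.75 [0.2969 0.1993 0.0073] [0.3864 0.2916 0.0266]
side tape 0.44 [ 0.6881 -0.1795  0.0093] [ 0.7322 -0.1374  0.112 ]
side tip_box 0.85 [0.6553 0.1766 0.011 ] [0.7425 0.2925 0.0764]
side handle 0.78 [0.5361 0.2851 0.0671] [0.5514 0.3382 0.1904]
3.4167 [-50.9661  22.6067  81.813    0.0005  75.5808 -48.5883]
```

View pics/w1.png

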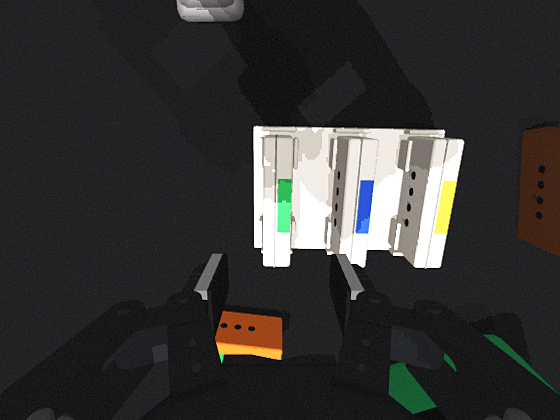

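>>> jog_arm(plan="0 0 0.9 0 -0.13 3 100;0 0 0 0 0 3 100;0 0 0 0 0 3 100;0 0 0 0 0 1.75 100;0 0 0 0 0 0 130;0 0 0 0 0 0 200;0 0 0 0 0 0 255;0 0 0 0 0 0 255;0 0 0 0 0 0 255;0 0 0 0 0 0 255", grip_force=45)

```text
time_s: 4.25
position: [0.4181, -0.3306, 0.0388]
tool_rot: [[0.057, 0.998, 0.001], [0.998, -0.057, -0.001], [-0.001, 0.001, -1.0]]
ft_force: [-0.0, -0.1, -0.2]
grip_width: 0.0004
gripper_force: 0.0
```

Run:
```python
from h import *
a=imaging.get_image("wrist");b=imaging.get_image("scene");c=imaging.get_image("side")
s=env.observe();print(s["grip_width"],s["gripper_force"],s["position"],s["ft_force"])
g=lambda i,r0,r1,c0,c1,w,h:cv2.resize(i["pixels"][r0:r1,c0:c1,::-1],(w,h),interpolation=cv2.INTER_CUBIC)
cv2.imwrite("pics/g1.png",np.vstack([np.hstack([g(b,110,260,130,330,400,300),g(c,130,280,250,450,400,300)]),np.hstack([g(a,0,420,0,560,400,300),np.zeros((300,400,3),np.uint8)])]))
```

```text
6.221433732389536e-05 0.0 [ 0.41792242 -0.33037342  0.03831063] [-0.30846156  0.35593463  0.44605063]
```

View pics/g1.png

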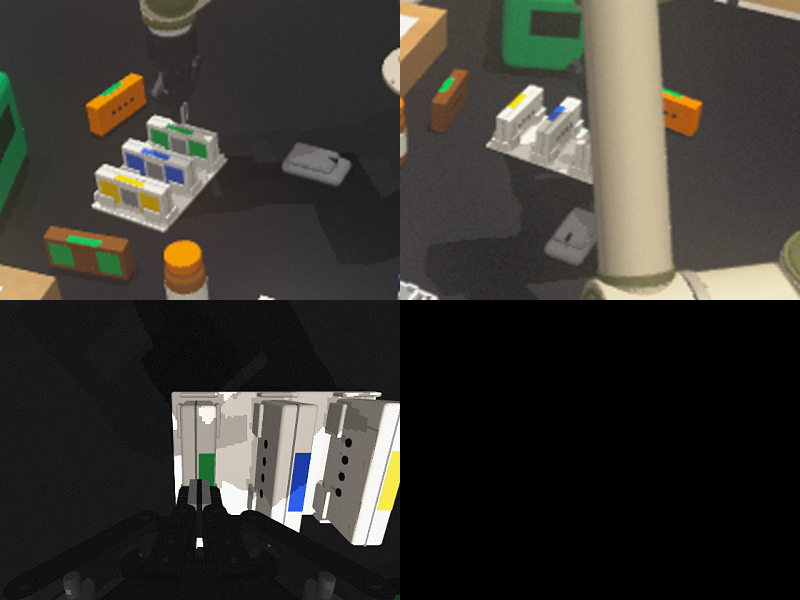

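Run:
```python
from h import *
np.set_printoptions(precision=3,suppress=True)
im=imaging.get_image("wrist");W=cloud(im);T=im["world_from_camera"]
pc=np.linalg.inv(T)@np.array([.418,-.3304,.0383,1]);F=f(im);print("tcp px",pc[:2]/pc[2]*F+[im["cx"],im["cy"]],pc[2],T[:3,3])
for r in range(230,345,10): print(r,W[r,262],W[r,270],W[r,280],W[r,288])
W2=cloud(imaging.get_image("scene"))
m=(abs(W2[...,0]-.40)<.06)&(abs(W2[...,1]+.33)<.1)&(W2[...,2]>.072)&(W2[...,2]<.13);print(W2[m][::6])
print(env.observe()["time_s"])
```

```text
tcp px [279.383 241.724] 0.19168204257400503 [ 0.422 -0.257  0.216]
230 [ 0.41  -0.312  0.064] [ 0.414 -0.313  0.063] [ 0.419 -0.313  0.064] [ 0.424 -0.313  0.064]
240 [ 0.409 -0.318  0.064] [ 0.414 -0.318  0.065] [ 0.419 -0.32   0.062] [ 0.423 -0.319  0.065]
250 [ 0.409 -0.324  0.064] [ 0.413 -0.324  0.064] [ 0.419 -0.324  0.065] [ 0.423 -0.325  0.064]
260 [ 0.408 -0.331  0.063] [ 0.414 -0.318  0.09 ] [ 0.419 -0.319  0.088] [ 0.422 -0.319  0.089]
270 [ 0.41  -0.322  0.091] [ 0.414 -0.318  0.099] [ 0.419 -0.319  0.098] [ 0.422 -0.319  0.099]
280 [ 0.411 -0.322  0.1  ] [ 0.415 -0.319  0.106] [ 0.419 -0.319  0.107] [ 0.422 -0.319  0.108]
290 [ 0.412 -0.316  0.119] [ 0.415 -0.318  0.116] [ 0.419 -0.321  0.112] [ 0.422 -0.318  0.116]
300 [ 0.412 -0.318  0.122] [ 0.415 -0.318  0.122] [ 0.418 -0.325  0.112] [ 0.422 -0.318  0.123]
310 [ 0.413 -0.318  0.129] [ 0.415 -0.318  0.129] [ 0.418 -0.329  0.112] [ 0.421 -0.318  0.129]
320 [ 0.414 -0.312  0.141] [ 0.415 -0.322  0.128] [ 0.418 -0.335  0.111] [ 0.421 -0.32   0.131]
330 [ 0.414 -0.313  0.145] [ 0.414 -0.33   0.122] [ 0.418 -0.339  0.111] [ 0.421 -0.332  0.122]
340 [ 0.414 -0.314  0.147] [ 0.414 -0.336  0.122] [ 0.415 -0.383  0.064] [ 0.421 -0.335  0.122]
[[ 0.384 -0.318  0.128]
 [ 0.398 -0.319  0.125]
 [ 0.414 -0.317  0.127]
 [ 0.417 -0.319  0.125]
 [ 0.422 -0.32   0.124]
 [ 0.43  -0.319  0.125]
 [ 0.434 -0.321  0.124]
 [ 0.449 -0.341  0.124]
 [ 0.43  -0.32   0.118]
 [ 0.454 -0.323  0.128]
 [ 0.424 -0.321  0.11 ]
 [ 0.432 -0.327  0.11 ]
 [ 0.434 -0.337  0.105]
 [ 0.424 -0.321  0.102]
 [ 0.434 -0.326  0.103]
 [ 0.433 -0.335  0.096]
 [ 0.419 -0.321  0.091]
 [ 0.428 -0.323  0.093]
 [ 0.432 -0.329  0.09 ]
 [ 0.432 -0.337  0.084]
 [ 0.421 -0.321  0.081]
 [ 0.425 -0.323  0.079]]
4.5
```

View pics/scene0.png

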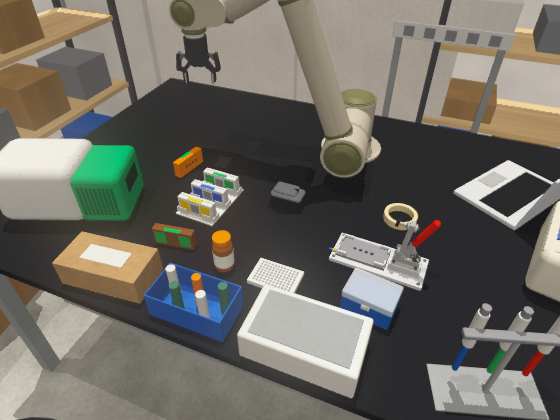

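Run:
```python
from h import *
np.set_printoptions(precision=3,suppress=True)
W=np.load("scene0.npz")["W"]
m=(np.hypot(W[...,0]-.178,W[...,1]+.52)<.09)&(W[...,2]>.15)&(W[...,2]<.30);p=W[m];print(len(p),np.sort(p[:,2])[:12]); p=p[np.argsort(p[:,2])];print(p[:12])
W=cloud(imaging.get_image("scene"))
m=(abs(W[...,0]-.42)<.05)&(abs(W[...,1]+.33)<.05)&(W[...,2]>.066)&(W[...,2]<.11);p=W[m];p=p[np.argsort(p[:,2])];print(len(p));print(p[:30])
```

```text
200 [0.244 0.245 0.246 0.246 0.247 0.247 0.25  0.25  0.251 0.251 0.251 0.251]
[[ 0.17  -0.478  0.244]
 [ 0.17  -0.474  0.245]
 [ 0.19  -0.563  0.246]
 [ 0.2   -0.561  0.246]
 [ 0.203 -0.563  0.247]
 [ 0.166 -0.472  0.247]
 [ 0.191 -0.562  0.25 ]
 [ 0.202 -0.563  0.25 ]
 [ 0.165 -0.472  0.251]
 [ 0.175 -0.471  0.251]
 [ 0.202 -0.558  0.251]
 [ 0.177 -0.474  0.251]]
82
[[ 0.409 -0.377  0.066]
 [ 0.431 -0.343  0.066]
 [ 0.433 -0.291  0.066]
 [ 0.418 -0.339  0.066]
 [ 0.414 -0.315  0.066]
 [ 0.429 -0.307  0.066]
 [ 0.424 -0.354  0.066]
 [ 0.421 -0.374  0.066]
 [ 0.416 -0.289  0.067]
 [ 0.422 -0.377  0.067]
 [ 0.426 -0.327  0.067]
 [ 0.424 -0.365  0.067]
 [ 0.421 -0.355  0.068]
 [ 0.427 -0.348  0.07 ]
 [ 0.423 -0.339  0.074]
 [ 0.425 -0.323  0.075]
 [ 0.428 -0.325  0.076]
 [ 0.425 -0.334  0.076]
 [ 0.423 -0.324  0.078]
 [ 0.416 -0.32   0.078]
 [ 0.423 -0.32   0.079]
 [ 0.422 -0.324  0.081]
 [ 0.429 -0.324  0.081]
 [ 0.423 -0.32   0.083]
 [ 0.417 -0.319  0.083]
 [ 0.433 -0.325  0.084]
 [ 0.431 -0.334  0.084]
 [ 0.428 -0.324  0.084]
 [ 0.43  -0.33   0.085]
 [ 0.422 -0.32   0.086]]
```

The picture and the depth agree: the fingers shut above the cartridge. The real fingertips end about 37 mm short of the reported TCP. They were at 0.244 against an expected 0.208 at the start, and at about 0.075 against 0.038 now. Nothing was touched, so I will correct for this offset.

>>> jog_arm(plan="0 0 0 0 0 0 100;0 0 0 0 0 0 100;0 0 0 0 0 0 100;0 0 0 0 0 1.5 100;0 0 0 0 0 1.2 100;0 0 0 0 0 1 100;0 0 0 0 0 0 150;0 0 0 0 0 0 255;0 0 0 0 0 0 255;0 0 0 0 0 0 255", grip_force=45)

```text
time_s: 5.38
position: [0.418, -0.3305, 0.0014]
tool_rot: [[0.057, 0.998, 0.001], [0.998, -0.057, -0.001], [-0.001, 0.001, -1.0]]
ft_force: [1.0, 0.3, -1.6]
grip_width: 0.0254
gripper_force: 44.4
```

>>> jog_arm(plan="0 0 0 0 0 -1 255;0 0 0 0 0 -2 255;0 0 0 0 0 -3 255;0 0 0 0 0 -3 255;0 0 0 0 0 -2 255;0 0 0 0 0 0 255")

```text
time_s: 5.88
position: [0.4192, -0.3319, 0.1161]
tool_rot: [[0.057, 0.998, 0.006], [0.998, -0.057, -0.007], [-0.007, 0.006, -1.0]]
ft_force: [0.2, -0.1, 0.2]
grip_width: 0.0255
gripper_force: 44.5
```

>>> jog_arm(plan="0 0 0 2 0.5 0 255;0 0 0 3.6 0.9 0 255;0 0 0 4 0.98 0 255;0 0 0 4 0.98 0 255;0 0 0 4 0.98 0 255;0 0 0 4 0.98 0 255;0 0 0 4 0.98 0 255;0 0 0 4 1 0 255;0 0 0 2.6 0.6 0 255;0 0 0 1.4 0.4 0 255")

```text
time_s: 6.72
position: [0.5197, 0.0038, 0.1107]
tool_rot: [[0.054, 0.999, -0.001], [0.999, -0.054, 0.001], [0.001, -0.001, -1.0]]
ft_force: [0.4, -0.5, -1.9]
grip_width: 0.0254
gripper_force: 44.5
```

>>> jog_arm(plan="-3 0 0 0 0 0 255;-5 0 0 0 0 0 255;-6 0 0 0 0 0 255;-6 0 0 0 0 0 255;-6 0 0 0 0 0 255;-6 0 0 0 0 0 255;-6 0 0 0 0 0 255;-6 0 0 0 0 0 255;-6 0 0 0 0 0 255;0 0 0 0 0 0 255")

```text
time_s: 7.55
position: [0.5235, 0.0142, 0.1111]
tool_rot: [[0.023, 0.777, 0.629], [0.999, -0.04, 0.013], [0.035, 0.628, -0.777]]
ft_force: [-1.2, -0.1, -1.9]
grip_width: 0.0255
gripper_force: 44.8
```

Run:
```python
from h import *
np.set_printoptions(precision=3,suppress=True)
b=imaging.get_image("scene");c=imaging.get_image("side")
g=lambda i,r0,r1,c0,c1,w,h:cv2.resize(i["pixels"][r0:r1,c0:c1,::-1],(w,h),interpolation=cv2.INTER_CUBIC)
cv2.imwrite("pics/t1.png",np.hstack([g(b,80,280,190,390,400,400),g(c,150,350,170,370,400,400)]))
W=cloud(b)
m=(W[...,0]>.40)&(W[...,0]<.62)&(abs(W[...,1])<.075)&(W[...,2]>.02)&(W[...,2]<.2);p=W[m]
for x0 in np.arange(.44,.6,.01):
    q=p[(p[:,0]>=x0)&(p[:,0]<x0+.01)]
    if len(q):print(round(x0,2),len(q),q[:,2].min(),q[:,2].max(),q[:,1].min(),q[:,1].max())
s=env.observe();print(s["q"],s["time_s"],s["ft_force"])
```

```text
0.44 26 0.15091724725612454 0.19806065861257416 0.015151870947604423 0.0303260014665169
0.45 22 0.15525301158236926 0.18847013408423519 0.001985902691456931 0.030062255484482214
0.46 15 0.1508926461668244 0.1695407623677767 0.016368506412484246 0.024520090808645256
0.47 14 0.15122250874957543 0.19965692158839232 0.0038934389126664692 0.02736992354287235
0.48 12 0.14177190736485135 0.19984401336450286 0.0023331356668379044 0.07344241952795816
0.49 163 0.13645004478152933 0.19512091322987313 -0.04693695404578013 0.07348282468868247
0.5 271 0.12434471116949153 0.19900526152942122 -0.046583203775858006 0.07410572398001125
0.51 298 0.11765238763258157 0.17190426566750383 -0.04617819455689137 0.07403200231533127
0.52 252 0.11772349440512198 0.14491335168363495 -0.0462654175117016 0.07326254544621158
0.53 15 0.12397287663006229 0.12989238824502347 -0.03491348232613295 0.06821944585968945
[-18.493  13.809 118.342  49.567  16.024 -60.787] 7.65 [-0.458 -0.047 -1.769]
```

View pics/t1.png

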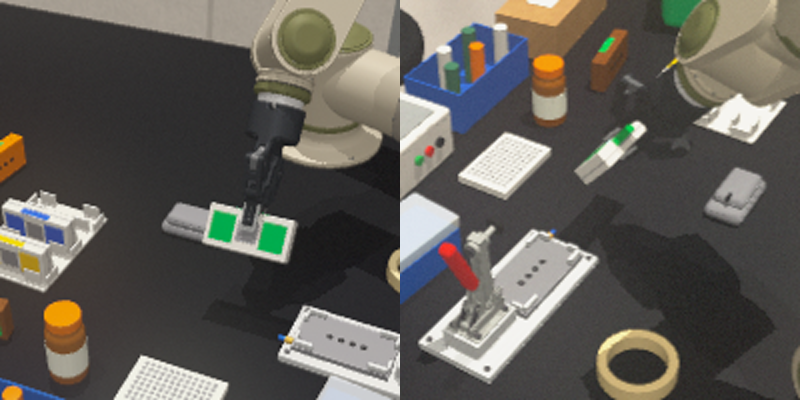

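The right half shows the cartridge tilted windows up at about (610,150). The tilt stopped at 39° because q5 is near its limit. I will tilt sideways instead: back to vertical, yaw 90°, then tilt towards +y.

>>> jog_arm(plan="6.5 0 0 0 0 0 255;6.5 0 0 0 0 0 255;6.5 0 0 0 0 0 255;6.5 0 0 0 0 0 255;6.5 0 0 0 0 0 255;6.5 0 0 0 0 0 255;0 0 -5 0 0 0 255;0 0 -7 0 0 0 255;0 0 -7 0 0 0 255;0 0 -7 0 0 0 255")

```text
time_s: 8.48
position: [0.5284, 0.0208, 0.1125]
tool_rot: [[-0.436, 0.889, 0.14], [0.9, 0.434, 0.05], [-0.016, 0.148, -0.989]]
ft_force: [-0.7, -0.0, -2.0]
grip_width: 0.0254
gripper_force: 44.9
```

>>> jog_arm(plan="0 0 -7 0 0 0 255;0 0 -7 0 0 0 255;0 0 -7 0 0 0 255;0 0 -7 0 0 0 255;0 0 -7 0 0 0 255;0 0 -7 0 0 0 255;0 0 -7 0 0 0 255;0 0 -7 0 0 0 255;0 0 -6 0 0 0 255;0 0 0 0 0 0 255")

```text
time_s: 9.32
position: [0.5284, 0.021, 0.1126]
tool_rot: [[-0.989, 0.034, 0.141], [0.042, 0.998, 0.051], [-0.139, 0.056, -0.989]]
ft_force: [0.3, 0.0, -1.9]
grip_width: 0.0254
gripper_force: 44.9
```

>>> jog_arm(plan="0 4 0 2.3 0 0 255;0 4.1 0 2.2 0 0 255;-6.2 0 0 0 0 0 255;-6.3 0 0 0 0 0 255;-6.2 0 0 0 0 0 255;-6.3 0 0 0 0 0 255;-6.2 0 0 0 0 0 255;-6.3 0 0 0 0 0 255;-6.2 0 0 0 0 0 255;-6.3 0 0 0 0 0 255")

```text
time_s: 10.15
position: [0.4834, 0.0227, 0.1075]
tool_rot: [[-0.999, 0.028, 0.026], [0.037, 0.594, 0.804], [0.008, 0.804, -0.594]]
ft_force: [-0.0, 0.3, -2.2]
grip_width: 0.0253
gripper_force: 45.1
```

```bash
cat >> h.py <<'E'
def slab(ax,lo,hi,st,box,cam="scene"):
    im=imaging.get_image(cam);W=cloud(im);m=np.ones(W.shape[:2],bool)
    for i,(a,b) in enumerate(box): m&=(W[...,i]>a)&(W[...,i]<b)
    px=im["pixels"].astype(int);m&=px.min(-1)>90 if False else (px.max(-1)>110)
    p=W[m]
    for x0 in np.arange(lo,hi,st):
        q=p[(p[:,ax]>=x0)&(p[:,ax]<x0+st)]
        if len(q)>2:print(round(x0,3),len(q),np.round(np.percentile(q,4,axis=0),3),np.round(np.percentile(q,96,axis=0),3))
    return im
E
python3 - <<'E'
from h import *
for c in ["scene","side"]:
    print(c);slab(1,-.06,.08,.01,[(.40,.57),(-.07,.08),(.02,.2)],c)
s=env.observe();print(s["q"],s["time_s"],s["position"],np.round(s["tool_rot"],3),s["ft_force"])
E
```

```text
scene
-0.04 15 [ 0.502 -0.035  0.132] [ 0.542 -0.031  0.143]
-0.03 56 [ 0.434 -0.029  0.13 ] [ 0.544 -0.02   0.163]
-0.02 128 [ 0.432 -0.02   0.126] [ 0.544 -0.011  0.156]
-0.01 124 [ 0.431 -0.01   0.118] [ 0.545 -0.     0.151]
0.0 148 [0.434 0.    0.113] [0.544 0.01  0.145]
0.01 139 [0.431 0.01  0.116] [0.544 0.019 0.134]
0.02 60 [0.43  0.02  0.119] [0.534 0.026 0.129]
side
-0.03 53 [ 0.423 -0.028  0.138] [ 0.538 -0.02   0.159]
-0.02 167 [ 0.423 -0.02   0.134] [ 0.536 -0.01   0.155]
-0.01 174 [ 0.424 -0.01   0.128] [ 0.537 -0.     0.15 ]
0.0 195 [0.423 0.    0.122] [0.535 0.01  0.142]
0.01 232 [0.424 0.01  0.106] [0.538 0.019 0.132]
0.02 76 [0.427 0.02  0.114] [0.53  0.025 0.125]
[ -37.20884643   33.51939823   94.74287722   40.91354233   89.89207797
 -139.40755174] 10.25 [0.4830392  0.02203383 0.10533398] [[-0.999  0.033  0.025]
 [ 0.039  0.594  0.804]
 [ 0.012  0.804 -0.595]] [-0.39389497 -0.4948492  -1.65587434]
```

>>> jog_arm(plan="0 0 0 0 -2.41 1.79 255;0 0 0 0 -2.41 1.79 255;0 0 0 0 -1.61 1.19 255;0 0 0 0 -0.4 0.3 255;0 0 0 0 -0.16 0.12 255;0 0 0 0 0 0 255")

```text
time_s: 10.75
position: [0.4837, 0.0244, 0.0212]
tool_rot: [[-0.999, 0.022, 0.026], [0.034, 0.596, 0.802], [0.002, 0.802, -0.597]]
ft_force: [1.0, 0.4, -0.6]
grip_width: 0.0249
gripper_force: 45.0
```

>>> jog_arm(plan="0 0 0 0 -0.16 0.12 255;0 0 0 0 0 0 255")

```text
time_s: 10.92
position: [0.4838, 0.0242, 0.0193]
tool_rot: [[-0.999, 0.021, 0.027], [0.034, 0.596, 0.802], [0.001, 0.803, -0.596]]
ft_force: [-0.9, 0.4, -1.7]
grip_width: 0.0256
gripper_force: 45.0
```

>>> jog_arm(plan="0 0 0 0 -0.16 0.12 255;0 0 0 0 0 0 255")

```text
time_s: 11.08
position: [0.4836, 0.0243, 0.0168]
tool_rot: [[-0.999, 0.021, 0.027], [0.034, 0.595, 0.803], [0.001, 0.804, -0.595]]
ft_force: [0.1, 0.4, -1.6]
grip_width: 0.0252
gripper_force: 45.0
```

>>> jog_arm(plan="0 0 0 0 -0.24 0.18 255;0 0 0 0 0 0 255")

```text
time_s: 11.25
position: [0.4835, 0.0244, 0.0134]
tool_rot: [[-0.999, 0.022, 0.027], [0.035, 0.594, 0.804], [0.002, 0.804, -0.595]]
ft_force: [1.0, 0.9, -2.1]
grip_width: 0.0254
gripper_force: 45.0
```

>>> jog_arm(plan="0 0 0 0 -0.16 0.12 255;0 0 0 0 0 0 255")

```text
time_s: 11.42
position: [0.4834, 0.0245, 0.0113]
tool_rot: [[-0.999, 0.022, 0.027], [0.034, 0.594, 0.804], [0.002, 0.804, -0.594]]
ft_force: [0.5, 0.4, -0.5]
grip_width: 0.0255
gripper_force: 45.0
```

>>> jog_arm(plan="0 0 0 0 -0.16 0.12 255;0 0 0 0 0 0 255")

```text
time_s: 11.58
position: [0.4835, 0.0245, 0.0093]
tool_rot: [[-0.999, 0.022, 0.027], [0.034, 0.594, 0.804], [0.002, 0.804, -0.594]]
ft_force: [1.0, -0.5, -1.0]
grip_width: 0.0254
gripper_force: 45.0
```

>>> jog_arm(plan="0 0 0 0 -0.16 0.12 255;0 0 0 0 0 0 255")

```text
time_s: 11.75
position: [0.4836, 0.0245, 0.0075]
tool_rot: [[-0.999, 0.022, 0.027], [0.035, 0.594, 0.804], [0.001, 0.804, -0.594]]
ft_force: [0.4, 0.0, -0.6]
grip_width: 0.0252
gripper_force: 45.2
```

>>> jog_arm(plan="0 0 0 0 -0.08 0.06 255;0 0 0 0 0 0 255")

```text
time_s: 11.92
position: [0.4837, 0.0245, 0.0074]
tool_rot: [[-0.999, 0.021, 0.027], [0.034, 0.593, 0.804], [0.001, 0.805, -0.593]]
ft_force: [-1.7, -3.3, 6.5]
grip_width: 0.025
gripper_force: 46.2
```

Run:
```python
from h import *
for c in ["side","scene"]:
    print(c);im=slab(1,-.05,.06,.01,[(.40,.57),(-.07,.08),(.003,.12)],c)
print(env.observe()["ft_force"])
```

```text
side
-0.03 23 [ 0.423 -0.028  0.034] [ 0.537 -0.02   0.061]
-0.02 134 [ 0.423 -0.02   0.039] [ 0.537 -0.011  0.059]
-0.01 157 [ 0.423 -0.009  0.031] [ 0.538 -0.     0.053]
0.0 194 [0.424 0.001 0.027] [0.534 0.009 0.048]
0.01 194 [0.424 0.01  0.011] [0.538 0.02  0.037]
0.02 120 [0.429 0.02  0.016] [0.532 0.028 0.03 ]
scene
-0.04 9 [ 0.482 -0.035  0.033] [ 0.543 -0.031  0.042]
-0.03 47 [ 0.432 -0.029  0.031] [ 0.543 -0.021  0.056]
-0.02 115 [ 0.431 -0.019  0.028] [ 0.545 -0.01   0.059]
-0.01 116 [ 0.432 -0.01   0.019] [ 0.545 -0.001  0.052]
0.0 132 [0.433 0.001 0.012] [0.545 0.01  0.044]
0.01 131 [0.432 0.01  0.017] [0.545 0.02  0.035]
0.02 75 [0.43  0.021 0.019] [0.541 0.027 0.027]
[-1.20703474 -2.36572638  6.4461986 ]
```

>>> jog_arm(plan="-2.5 0 0 0 0.06 -0.04 255;-2.5 0 0 0 0.06 -0.04 255;0 0 0 0 0 0 175;0 0 0 0 0 0 168;0 0 0 0 0 0 160;0 0 0 0 0 0 158;0 0 0 0 0 0 158", grip_force=25)

```text
time_s: 12.6
position: [0.4835, 0.0247, 0.0083]
tool_rot: [[-0.999, 0.019, 0.028], [0.034, 0.523, 0.852], [0.001, 0.852, -0.523]]
ft_force: [0.3, -0.0, -0.8]
grip_width: 0.0323
gripper_force: 0.2
```

Run:
```python
from h import *
for c in ["side","scene"]:
    print(c);im=slab(1,-.05,.06,.01,[(.40,.57),(-.07,.08),(.003,.12)],c)
print(env.observe()["ft_force"])
```

```text
side
-0.04 4 [ 0.423 -0.031  0.025] [ 0.531 -0.03   0.048]
-0.03 84 [ 0.423 -0.029  0.039] [ 0.537 -0.02   0.06 ]
-0.02 132 [ 0.423 -0.02   0.03 ] [ 0.538 -0.01   0.056]
-0.01 148 [ 0.423 -0.009  0.03 ] [ 0.537 -0.     0.052]
0.0 182 [0.424 0.001 0.022] [0.537 0.01  0.048]
0.01 194 [0.425 0.01  0.008] [0.537 0.02  0.034]
0.02 93 [0.425 0.02  0.016] [0.53  0.027 0.029]
scene
-0.04 16 [ 0.43  -0.036  0.029] [ 0.544 -0.03   0.045]
-0.03 79 [ 0.43  -0.029  0.027] [ 0.544 -0.02   0.061]
-0.02 110 [ 0.432 -0.02   0.022] [ 0.544 -0.01   0.057]
-0.01 112 [ 0.43  -0.01   0.016] [ 0.544 -0.     0.055]
0.0 127 [0.431 0.    0.015] [0.545 0.01  0.049]
0.01 120 [0.434 0.011 0.018] [0.545 0.02  0.032]
0.02 49 [0.433 0.02  0.021] [0.536 0.025 0.028]
[-0.99567115 -0.26834505 -2.0585455 ]
```

>>> jog_arm(plan="0 0 0 0 -0.52 -0.85 150;0 0 0 0 -0.52 -0.85 150;0 0 0 0 0 0 150")

```text
time_s: 12.95
position: [0.4835, 0.0023, 0.0079]
tool_rot: [[-0.999, 0.019, 0.031], [0.036, 0.523, 0.851], [0.0, 0.852, -0.524]]
ft_force: [-0.5, -1.4, -0.8]
grip_width: 0.0354
gripper_force: 0.4
```

Run:
```python
from h import *
for c in ["side","scene"]:
    print(c);im=slab(1,-.07,.06,.01,[(.40,.57),(-.08,.08),(.003,.12)],c)
print(env.observe()["ft_force"])
```

```text
side
-0.05 8 [ 0.471 -0.049  0.042] [ 0.506 -0.04   0.068]
-0.04 73 [ 0.422 -0.038  0.031] [ 0.537 -0.03   0.056]
-0.03 137 [ 0.423 -0.03   0.024] [ 0.535 -0.02   0.051]
-0.02 136 [ 0.423 -0.02   0.024] [ 0.535 -0.01   0.049]
-0.01 119 [ 0.423 -0.009  0.023] [ 0.536 -0.     0.036]
0.0 134 [0.424 0.    0.013] [0.538 0.009 0.033]
0.01 245 [0.425 0.011 0.007] [0.535 0.019 0.03 ]
0.02 10 [0.427 0.02  0.023] [0.473 0.024 0.03 ]
scene
-0.07 4 [ 0.471 -0.069  0.021] [ 0.493 -0.061  0.104]
-0.05 10 [ 0.479 -0.048  0.015] [ 0.54  -0.041  0.088]
-0.04 62 [ 0.433 -0.037  0.017] [ 0.543 -0.03   0.06 ]
-0.03 106 [ 0.432 -0.029  0.017] [ 0.544 -0.02   0.052]
-0.02 111 [ 0.434 -0.019  0.014] [ 0.544 -0.01   0.048]
-0.01 119 [ 0.432 -0.01   0.013] [ 0.544 -0.001  0.036]
0.0 120 [0.435 0.001 0.011] [0.545 0.01  0.032]
0.01 114 [0.433 0.011 0.01 ] [0.544 0.019 0.03 ]
0.02 6 [0.431 0.02  0.021] [0.464 0.022 0.027]
[ 0.40975029 -1.19358912 -0.98549058]
```

>>> jog_arm(plan="0 0 0 0 -0.52 -0.85 150;0 0 0 0 -0.52 -0.85 150;0 0 0 0 -0.78 -1.28 150;0 0 0 0 -0.78 -1.28 150;0 0 0 0 0 0 150")

```text
time_s: 13.47
position: [0.4819, -0.049, 0.0078]
tool_rot: [[-0.999, 0.019, 0.032], [0.037, 0.524, 0.851], [-0.0, 0.852, -0.524]]
ft_force: [0.6, -0.8, -0.4]
grip_width: 0.0352
gripper_force: 0.0
```

Run:
```python
from h import *
for c in ["side","scene"]:
    print(c);im=slab(1,-.09,.06,.01,[(.40,.57),(-.08,.08),(.003,.12)],c)
print(env.observe()["ft_force"])
```

```text
side
-0.08 18 [ 0.469 -0.079  0.046] [ 0.493 -0.071  0.057]
-0.07 5 [ 0.475 -0.07   0.011] [ 0.521 -0.067  0.052]
-0.05 26 [ 0.45  -0.047  0.022] [ 0.536 -0.04   0.027]
-0.04 87 [ 0.422 -0.039  0.013] [ 0.535 -0.03   0.029]
-0.03 93 [ 0.422 -0.03   0.019] [ 0.531 -0.021  0.029]
-0.02 81 [ 0.423 -0.019  0.016] [ 0.537 -0.01   0.03 ]
-0.01 97 [ 0.423 -0.01   0.013] [ 0.535 -0.     0.03 ]
-0.0 122 [0.423 0.    0.009] [0.538 0.01  0.029]
0.01 241 [0.426 0.011 0.004] [0.534 0.018 0.028]
0.02 3 [0.426 0.02  0.013] [0.488 0.021 0.03 ]
scene
-0.08 7 [ 0.473 -0.079  0.048] [ 0.492 -0.07   0.053]
-0.07 5 [ 0.48  -0.069  0.047] [ 0.492 -0.068  0.052]
-0.05 26 [ 0.463 -0.044  0.008] [ 0.542 -0.04   0.028]
-0.04 107 [ 0.431 -0.04   0.008] [ 0.543 -0.03   0.029]
-0.03 100 [ 0.432 -0.029  0.009] [ 0.543 -0.02   0.029]
-0.02 102 [ 0.429 -0.02   0.008] [ 0.544 -0.01   0.029]
-0.01 91 [ 0.433 -0.01   0.01 ] [ 0.544 -0.001  0.029]
-0.0 116 [0.432 0.    0.009] [0.544 0.01  0.029]
0.01 116 [0.435 0.011 0.006] [0.545 0.017 0.029]
[ 0.6353075  -0.07927133 -1.0614725 ]
```

>>> jog_arm(plan="0 0 0 0 0.65 -2.75 150;0 0 0 0 0.65 -2.75 150;0 0 0 0 2.56 -1.57 100;0 0 0 0 2.56 -1.57 50;0 0 0 0 2.56 -1.57 0;0 0 0 0 2.56 -1.57 0;7 0 0 0 0 0 0;7 0 0 0 0 0 0;7 0 0 0 0 0 0;7 0 0 0 0 0 0")

```text
time_s: 14.4
position: [0.48, -0.0857, 0.1687]
tool_rot: [[-0.999, 0.03, 0.018], [0.035, 0.864, 0.502], [0.0, 0.503, -0.865]]
ft_force: [0.5, -0.4, -0.0]
grip_width: 0.0854
gripper_force: 0.0
```

>>> jog_arm(plan="7 0 0 0 2 0 0;7 0 0 0 2 0 0;7 0 0 0 1 0 0;7 0 0 0 0 0 0;2.4 -1.8 0 0 0 0 0;0 0 0 0 0 0 0")

```text
time_s: 14.9
position: [0.4806, -0.0377, 0.1894]
tool_rot: [[-0.999, 0.031, 0.031], [0.031, 1.0, -0.0], [-0.031, 0.001, -1.0]]
ft_force: [0.2, 0.4, -0.1]
grip_width: 0.0854
gripper_force: 0.0
```

```bash
cat > w.py <<'E'
from h import *
np.set_printoptions(precision=4,suppress=True)
from scipy import ndimage as nd
im=imaging.get_image("wrist");W=cloud(im);save(im,"w2.png");z=W[...,2]
m=(abs(z-.027)<.006)&(abs(W[...,1]+.013)<.06)&(abs(W[...,0]-.48)<.12);l,n=nd.label(m)
for i in range(1,n+1):
    p=W[l==i]
    if len(p)>200: print(len(p),np.median(p[:,2]),cv2.minAreaRect((p[:,:2]*1000).astype(np.float32)))
s=env.observe();print(s["q"],s["time_s"],s["position"],s["tool_rot"])
E
python3 w.py
```

```text
5103 0.025926112043684002 ((481.90252685546875, -12.292470932006836), (57.70863342285156, 119.02816772460938), 88.06780242919922)
[ -19.1246   14.4687   86.4751    0.6901   77.52   -107.4146] 14.95 [ 0.4808 -0.0387  0.1892] [[-0.9991  0.0322  0.0292]
 [ 0.0323  0.9995  0.0023]
 [-0.0291  0.0033 -0.9996]]
```

View pics/w2.png

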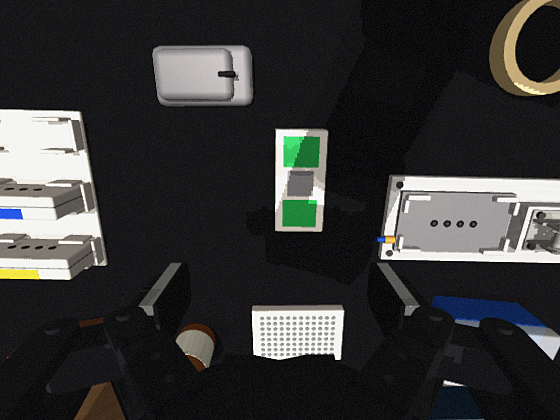

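The wrist picture shows the cartridge flat, windows up, at about (300,180). The nest is at about (450,222) and nothing else has moved.

>>> jog_arm(plan="0 1.7 0 -1.2 1.4 2 0;0 0 0 0 1.28 3 0;0 0 0 0 0 4 0;0 0 0 0 0 4 0;0 0 0 0 0 3.5 0;0 0 0 0 0 3 0;0 0 0 0 0 1.8 0;0 0 0 0 0 0 0", grip_force=45)

```text
time_s: 15.62
position: [0.4928, -0.014, -0.0272]
tool_rot: [[-0.999, 0.038, -0.008], [0.038, 0.999, 0.005], [0.008, 0.005, -1.0]]
ft_force: [0.3, -0.6, -0.9]
grip_width: 0.0855
gripper_force: 0.0
```

Run:
```python
from h import *
np.set_printoptions(precision=4,suppress=True)
s=env.observe();print(s["position"],s["tool_rot"],s["ft_force"])
# nest from saved wrist picture is gone as cloud; take the current one
im=imaging.get_image("wrist");W=cloud(im);T=im["world_from_camera"];save(im,"w3.png")
px=im["pixels"].astype(int)
for lo,hi in [(.015,.025),(.026,.034),(.006,.0145)]:
    m=(W[...,2]>lo)&(W[...,2]<hi)&(W[...,1]>.07);p=W[m]
    if len(p)>30: print(lo,len(p),p.min(0),p.max(0))
```

```text
[ 0.4928 -0.014  -0.0272] [[-0.9993  0.0377 -0.0081]
 [ 0.0376  0.9993  0.0054]
 [ 0.0083  0.0051 -1.    ]] [ 0.3273 -0.6375 -0.9396]
0.015 2471 [0.4898 0.1031 0.015 ] [0.5524 0.1353 0.025 ]
0.026 679 [0.498  0.1073 0.026 ] [0.5202 0.1177 0.0315]
0.006 4596 [0.4791 0.091  0.006 ] [0.5905 0.1315 0.0145]
```

>>> jog_arm(plan="0 0 0 0 0 0.6 0;0 0 0 0 0 0 100;0 0 0 0 0 0 160;0 0 0 0 0 0 200;0 0 0 0 0 0 200;0 0 0 0 0 0 200;0 0 0 0 0 0 200")

```text
time_s: 16.25
position: [0.4958, -0.0138, -0.0284]
tool_rot: [[-0.999, 0.035, 0.002], [0.035, 0.999, 0.001], [-0.002, 0.002, -1.0]]
ft_force: [-1.6, -1.3, 6.2]
grip_width: 0.0569
gripper_force: 48.8
```

>>> jog_arm(plan="0 0 0 0 0 -1 200;0 0 0 0 0 -2 200;0 0 0 0 0 -3 200;0 0 0 0 0 -3 200;0 0 0 0 0 -2 200;0 0 0 0 0 -1 200")

```text
time_s: 16.75
position: [0.4961, -0.0139, 0.0937]
tool_rot: [[-0.999, 0.035, 0.005], [0.035, 0.999, 0.001], [-0.005, 0.001, -1.0]]
ft_force: [0.0, 0.0, -1.7]
grip_width: 0.0569
gripper_force: 48.7
```

>>> jog_arm(plan="0 0 7 0 0 0 200;0 0 7 0 0 0 200;0 0 7 0 0 0 200;0 0 7 0 0 0 200;0 0 7 0 0 0 200;0 0 7 0 0 0 200;0 0 7 0 0 0 200;0 0 7 0 0 0 200;0 0 7 0 0 0 200;0 0 7 0 0 0 200")

```text
time_s: 17.58
position: [0.495, -0.0137, 0.0909]
tool_rot: [[-0.303, 0.953, 0.001], [0.953, 0.303, 0.002], [0.002, 0.001, -1.0]]
ft_force: [-0.3, 0.8, -1.9]
grip_width: 0.0569
gripper_force: 48.6
```

>>> jog_arm(plan="0 0 7 0 0 0 200;0 0 7 0 0 0 200;0 0 7 0 0 2 200;0 0 0 1 0.3 3 200;0 0 0 1.5 0.3 2.2 200;0 0 0 0 0 0 200")

```text
time_s: 18.08
position: [0.5003, 0.013, 0.0154]
tool_rot: [[0.051, 0.999, -0.006], [0.999, -0.051, 0.004], [0.004, -0.006, -1.0]]
ft_force: [-0.5, -0.1, -2.6]
grip_width: 0.057
gripper_force: 49.1
```

Run:
```python
from h import *
np.set_printoptions(precision=4,suppress=True)
s=env.observe();print(s["position"],s["tool_rot"],s["grip_width"],s["time_s"])
im=imaging.get_image("wrist");W=cloud(im);T=im["world_from_camera"];save(im,"w4.png");np.savez("w4.npz",W=W,px=im["pixels"])
px=im["pixels"].astype(int)
for n,lo,hi in [("plate",.007,.0145),("floor",.017,.023),("blk",.027,.033)]:
    m=(W[...,2]>lo)&(W[...,2]<hi)&(W[...,1]>.07)&(W[...,1]<.36)&(abs(W[...,0]-.54)<.08);p=W[m]
    print(n,len(p),p.min(0),p.max(0),cv2.minAreaRect((p[:,:2]*1000).astype(np.float32)))
```

```text
[0.5003 0.013  0.0154] [[ 0.0514  0.9987 -0.006 ]
 [ 0.9987 -0.0514  0.004 ]
 [ 0.0036 -0.0062 -1.    ]] 0.05703170950148841 18.0833
plate 8116 [0.4796 0.0859 0.007 ] [0.5918 0.1488 0.0145] ((535.4782104492188, 116.42578125), (58.77864074707031, 110.07866668701172), 86.8338623046875)
floor 10093 [0.4966 0.0834 0.017 ] [0.5759 0.1446 0.023 ] ((535.5103759765625, 113.82642364501953), (58.276611328125, 78.08802795410156), 87.21134185791016)
blk 2192 [0.4988 0.1062 0.027 ] [0.5737 0.1376 0.0323] ((536.0106201171875, 121.69745635986328), (28.275468826293945, 74.32218170166016), 87.07901000976562)
```

View pics/w4.png

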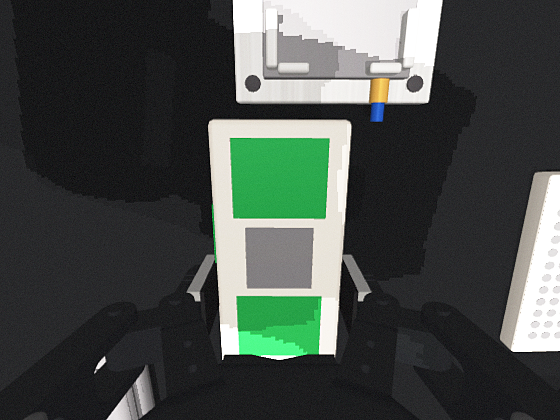

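Run:
```python
from h import *
np.set_printoptions(precision=1,suppress=True,linewidth=150)
W=np.load("w4.npz")["W"];px=np.load("w4.npz")["px"].astype(int)
a=np.radians(87);ex=-np.array([np.cos(a),np.sin(a)]);ey=np.array([-ex[1],ex[0]]);O=np.array([.5408,.1739])
U=(W[...,:2]-O)@ex*1000;V=(W[...,:2]-O)@ey*1000;Z=W[...,2]*1000  # nest-estimate frame
for n,lo,hi in [("plate",8,14.5),("floor",17,23),("blk",27.5,33)]:
    m=(Z>lo)&(Z<hi)&(U>0)&(U<95)&(abs(V)<65)
    print(n,"U",np.percentile(U[m],[.5,1,2,50,98,99,99.5]),"V",np.percentile(V[m],[.3,1,2,50,98,99,99.7]))
m=(Z>27.5)&(Z<33)&(U>20)&(U<95)&(abs(V)<50)
print("blk hist U",np.histogram(U[m],bins=np.arange(30,80,2)));print("V",np.histogram(V[m],bins=np.arange(-46,46,3)))
for r in [(1,-10),(0,0)]:pass
m=(abs(Z-70)<6)&(W[...,1]<.1)&(W[...,1]>-.06)&(px.min(-1)>0)
p=W[m];p=p[(abs(p[:,0]-.5)<.05)];print("cart",len(p),np.median(p[:,2])*1000,cv2.minAreaRect((p[:,:2]*1000).astype(np.float32)))
q=p[(p[:,1]>.03)&(p[:,1]<.07)];print("cart near end",cv2.minAreaRect((q[:,:2]*1000).astype(np.float32)),np.percentile(p[:,1]*1000,[98,99,99.7]))
print("sides at y .06", [np.percentile(p[abs(p[:,1]-y)<.004][:,0]*1000,[1,99]) for y in (.03,.05,.07)])
```

```text
plate U [29.  29.4 30.  67.4 79.  79.4 79.4] V [-56.9 -56.6 -56.1 -14.   51.4  51.9  52.4]
floor U [31.5 31.7 31.9 48.2 76.9 82.  85.6] V [-41.  -40.5 -39.8  -0.7  30.6  33.5  35.5]
blk U [38.5 38.8 39.2 56.4 66.2 66.3 66.4] V [-39.1 -39.1 -38.7  13.5  33.9  34.2  34.4]
blk hist U (array([  0,   0,   0,   0,  91, 129, 120, 125, 115, 121, 121, 120, 108, 117, 106, 164, 354, 301,  65,   0,   0,   0,   0,   0]), array([30, 32, 34, 36, 38, 40, 42, 44, 46, 48, 50, 52, 54, 56, 58, 60, 62, 64, 66, 68, 70, 72, 74, 76, 78]))
V (array([  0,   0, 269, 353, 145,  65,  64,  66,  63,  35,   0,   0,   0,   0,   0,   0,   0,   0,   0,  32,  65,  69,  65,  64, 127, 404, 270,   1,
         0,   0]), array([-46, -43, -40, -37, -34, -31, -28, -25, -22, -19, -16, -13, -10,  -7,  -4,  -1,   2,   5,   8,  11,  14,  17,  20,  23,  26,  29,  32,  35,
        38,  41,  44]))
cart 31221 69.74518746460325 ((501.133544921875, 28.824975967407227), (115.63506317138672, 84.50640869140625), 87.2984848022461)
cart near end ((501.9555969238281, 50.00165557861328), (39.9919548034668, 60.445247650146484), 89.96833801269531) [85.  85.9 86.8]
sides at y .06 [array([467.7, 529.1]), array([473.7, 530.2]), array([475.3, 531.4])]
```

The wrist picture shows the cartridge gripped windows up at (280,240), aligned with the nest ahead at (335,40).

>>> jog_arm(plan="0 0 0 2.5 0.5 0 200;0 0 0 3.5 0.7 0 200;0 0 0 3.5 0.7 0 200;0 0 0 3 0.6 0 200;0 0 0 1.6 0.35 0 200;0 0 0 0.82 0.14 0 200;0 0 0 0 0 0 200;0 0 0 0 0 0 200")

```text
time_s: 18.8
position: [0.5403, 0.1576, 0.0196]
tool_rot: [[0.052, 0.999, 0.001], [0.999, -0.052, 0.002], [0.002, 0.001, -1.0]]
ft_force: [-0.2, 0.2, -1.1]
grip_width: 0.0571
gripper_force: 49.1
```

>>> jog_arm(plan="0 0 0 0.28 -0.26 0.4 200;0 0 0 0 0 0 200;0 0 0 0 0 0 200")

```text
time_s: 19.05
position: [0.5373, 0.1606, 0.0147]
tool_rot: [[0.054, 0.999, -0.0], [0.999, -0.054, 0.002], [0.002, -0.001, -1.0]]
ft_force: [-0.5, -1.1, -1.8]
grip_width: 0.0568
gripper_force: 49.1
```

Run:
```python
from h import *
np.set_printoptions(precision=1,suppress=True,linewidth=150)
im=imaging.get_image("wrist");W=cloud(im);px=im["pixels"].astype(int);save(im,"w5.png")
a=np.radians(87);ex=-np.array([np.cos(a),np.sin(a)]);ey=np.array([-ex[1],ex[0]]);O=np.array([.5385,.174])
U=(W[...,:2]-O)@ex*1000;V=(W[...,:2]-O)@ey*1000;Z=W[...,2]*1000
s=env.observe();print(s["position"]*1000 if hasattr(s["position"],'shape') else s["position"])
zt=(s["position"][2]+.0544)*1000
m=(abs(Z-zt)<5)&(U<5)&(U>-70)&(abs(V)<40);print("cart top",np.median(Z[m]),zt,np.percentile(U[m],[.3,1]));
for u in (-55,-45,-35,-25): k=m&(abs(U-u)<4);print(u,np.percentile(V[k],[.5,1,99,99.5]))
m=(Z>27.5)&(Z<33)&(abs(U)<85)&(abs(V)<50);print("blk",m.sum(),np.percentile(U[m],[.5,2]),np.percentile(V[m],[.5,2,98,99.5]))
m=(Z>8)&(Z<14.5)&(abs(V)<65);print("plate V",np.percentile(V[m],[.5,2,98,99.5]))
```

```text
[537.5 160.7  14.8]
cart top 68.99255248938549 69.22268108262011 [-60.2 -59.8]
-55 [-29.  -28.5  27.4  27.8]
-45 [-29.  -28.6  27.4  27.8]
-35 [-29.  -28.7  27.3  27.6]
-25 [-29.5 -29.2  27.3  27.7]
blk 1172 [-84.1 -79.8] [-36.2 -35.1  36.6  37.1]
plate V [-54.3 -53.7  54.2  54.8]
```

>>> jog_arm(plan="0 0 0 0 0.07 0.8 200;0 0 0 0 0 0.8 200;0 0 0 0 0 0.3 200;0 0 0 0 0 0.2 200;0 0 0 0 0 0 200")

```text
time_s: 19.52
position: [0.5381, 0.1613, -0.0069]
tool_rot: [[0.052, 0.999, -0.001], [0.999, -0.052, 0.002], [0.002, -0.001, -1.0]]
ft_force: [-0.6, -0.8, -1.5]
grip_width: 0.0567
gripper_force: 49.1
```

>>> jog_arm(plan="0 0 0 0 0 0.15 200;0 0 0 0 0 0 200")

```text
time_s: 19.68
position: [0.5384, 0.1614, -0.0077]
tool_rot: [[0.052, 0.999, 0.0], [0.999, -0.052, 0.002], [0.002, 0.0, -1.0]]
ft_force: [0.6, -0.5, -1.9]
grip_width: 0.0567
gripper_force: 49.1
```

>>> jog_arm(plan="0 0 0 0 0 0.15 200;0 0 0 0 0 0 200")

```text
time_s: 19.85
position: [0.5386, 0.1615, -0.0084]
tool_rot: [[0.052, 0.999, 0.001], [0.999, -0.052, 0.002], [0.002, 0.001, -1.0]]
ft_force: [-2.1, -0.6, 3.9]
grip_width: 0.0568
gripper_force: 49.9
```

>>> jog_arm(plan="0 0 0 0 0 0 120;0 0 0 0 0 0 80;0 0 0 0 0 0 40;0 0 0 0 0 0 40;0 0 0 0 0 -2 40;0 0 0 -1 0 -3 40;0 0 0 -3 0 -3 40;0 0 0 -3 0 -3 40;0 0 0 -2 0 -2 40;0 0 0 0 0 0 40")

```text
time_s: 20.68
position: [0.5358, 0.0692, 0.1238]
tool_rot: [[0.056, 0.998, 0.008], [0.998, -0.056, 0.001], [0.001, 0.008, -1.0]]
ft_force: [1.2, -0.1, 0.7]
grip_width: 0.0723
gripper_force: 0.0
```

Run:
```python
from h import *
np.set_printoptions(precision=2,suppress=True,linewidth=150)
a=np.radians(87);ex=-np.array([np.cos(a),np.sin(a)]);ey=np.array([-ex[1],ex[0]]);O=np.array([.5385,.174])
for c in ["wrist","scene","side"]:
    im=imaging.get_image(c);W=cloud(im);px=im["pixels"].astype(int)
    U=(W[...,:2]-O)@ex*1000;V=(W[...,:2]-O)@ey*1000;Z=W[...,2]*1000
    m=(abs(Z-46)<7)&(abs(U)<66)&(abs(V)<33)
    A=np.c_[U[m],V[m],np.ones(m.sum())];k=np.ones(len(A),bool)
    for _ in range(4):
        s=np.linalg.lstsq(A[k],Z[m][k],rcond=None)[0];k=abs(A@s-Z[m])<1.5
    print(c,m.sum(),"plane",s[:2]*1000,s[2],"U",np.percentile(A[k,0],[.3,99.7]),"V",np.percentile(A[k,1],[.3,99.7]))
    if c!="wrist":
        r=(px[...,0]>130)&(px[...,1]<60)&(px[...,2]<60)&(Z>60)&(W[...,1]>.1)&(W[...,1]<.5);p=W[r];print("handle",len(p),p.mean(0)*1000,np.percentile(U[r]+90,[1,99]),np.percentile(V[r],[1,99]),np.percentile(Z[r],[1,99]))
s=env.observe();print(s["position"],s["q"],s["time_s"])
```

```text
wrist 11377 plane [-0.37  0.74] 45.90175618761018 U [-53.67  57.77] V [-28.41  28.7 ]
scene 740 plane [-1.66 -9.  ] 46.163579205789546 U [-59.41  58.17] V [-26.9   32.19]
handle 249 [554.21 315.8  154.25] [-74.67 -29.47] [-3.76 14.02] [104.18 191.6 ]
side 721 plane [ 5.52 -4.18] 45.62047944564372 U [-60.51  58.73] V [-29.48  28.26]
handle 176 [540.69 320.92 154.55] [-74.74 -30.24] [-10.08   4.73] [105.24 191.13]
[0.53 0.07 0.12] [-4.93 24.58 83.39  0.14 72.08 -1.94] 20.8333
```

>>> jog_arm(plan="0.45 0 0 0 0 -3.5 110;0 0 0 0 0 -3.5 110;0 0 0 2.5 0 -3 110;0 0 0 3.8 -0.06 0 110;0 0 0 3.8 -0.06 0 110;0 0 0 3.8 -0.06 0 110;0 0 0 3.8 -0.07 0 110;0 0 0 3.8 -0.07 0 110;0 0 0 2.7 -0.06 0 110;0 0 0 1.2 0 0 110", grip_force=30)

```text
time_s: 21.67
position: [0.5421, 0.3304, 0.2178]
tool_rot: [[0.048, 0.999, -0.011], [0.999, -0.048, 0.002], [0.002, -0.011, -1.0]]
ft_force: [-0.4, -0.2, -0.0]
grip_width: 0.0485
gripper_force: 0.0
```

Run:
```python
from h import *
np.set_printoptions(precision=3,suppress=True,linewidth=150)
s=env.observe();print(s["position"],s["tool_rot"],s["grip_width"],s["q"],s["time_s"])
I=[]
for c in ["scene","side"]:
    im=imaging.get_image(c);W=cloud(im);px=im["pixels"].astype(int);I.append(im["pixels"][:,:,::-1])
    red=(px[...,0]>110)&(px[...,1]<60)&(px[...,2]<60)
    m=(abs(W[...,0]-s["position"][0])<.06)&(abs(W[...,1]-s["position"][1])<.05)&(W[...,2]>.2)&~red;p=W[m];p=p[np.argsort(p[:,2])];print(c,len(p));print(p[:60:4])
    r=red&(W[...,2]>.06)&(W[...,1]>.25)&(W[...,1]<.45)&(abs(W[...,0]-.547)<.05);q=W[r];print("red",len(q),q.mean(0),np.percentile(q,[1,99],axis=0))
g=lambda i,r0,r1,c0,c1,w,h:cv2.resize(i[r0:r1,c0:c1],(w,h),interpolation=cv2.INTER_CUBIC)
cv2.imwrite("pics/h1.png",np.hstack([g(I[0],120,320,320,520,400,400),g(I[1],180,380,110,310,400,400)]))
```

```text
[0.542 0.33  0.218] [[ 0.048  0.999 -0.011]
 [ 0.999 -0.048  0.002]
 [ 0.002 -0.011 -1.   ]] 0.0484867770185172 [20.538 30.213 56.551  0.327 93.775 23.298] 21.6667
scene 5033
[[0.57  0.329 0.255]
 [0.574 0.32  0.258]
 [0.576 0.337 0.259]
 [0.577 0.332 0.262]
 [0.579 0.325 0.265]
 [0.58  0.334 0.265]
 [0.578 0.329 0.267]
 [0.581 0.333 0.268]
 [0.581 0.327 0.269]
 [0.585 0.331 0.27 ]
 [0.575 0.338 0.271]
 [0.581 0.326 0.272]
 [0.577 0.321 0.272]
 [0.571 0.32  0.274]
 [0.578 0.323 0.274]]
red 259 [0.554 0.315 0.153] [[0.544 0.292 0.103]
 [0.56  0.338 0.192]]
side 3940
[[0.568 0.323 0.256]
 [0.569 0.337 0.257]
 [0.566 0.322 0.258]
 [0.57  0.324 0.259]
 [0.566 0.336 0.26 ]
 [0.566 0.317 0.261]
 [0.519 0.339 0.262]
 [0.573 0.337 0.264]
 [0.566 0.325 0.264]
 [0.565 0.322 0.265]
 [0.569 0.325 0.265]
 [0.566 0.339 0.266]
 [0.568 0.322 0.266]
 [0.567 0.338 0.267]
 [0.511 0.338 0.267]]
red 183 [0.541 0.321 0.153] [[0.536 0.297 0.106]
 [0.553 0.34  0.191]]
```

>>> jog_arm(plan="-0.6 0 0 -0.64 0.48 1 110;0 0 0 0 0 3 110;0 0 0 0 0 3 110;0 0 0 0 0 2.5 110;0 0 0 0 0 1.2 110;0 0 0 0 0 0 110;0 0 0 0 0 0 110")

```text
time_s: 22.35
position: [0.5484, 0.3184, 0.1129]
tool_rot: [[0.053, 0.999, 0.002], [0.999, -0.053, 0.001], [0.001, 0.002, -1.0]]
ft_force: [0.5, -0.6, 0.5]
grip_width: 0.0484
gripper_force: 0.0
```

Run:
```python
from h import *
np.set_printoptions(precision=3,suppress=True,linewidth=150)
s=env.observe();print(s["position"],s["tool_rot"],s["ft_force"])
I=[imaging.get_image(c)["pixels"][:,:,::-1] for c in ("scene","side")]
g=lambda i,r0,r1,c0,c1,w,h:cv2.resize(i[r0:r1,c0:c1],(w,h),interpolation=cv2.INTER_CUBIC)
cv2.imwrite("pics/h2.png",np.hstack([g(I[0],150,290,350,490,400,400),g(I[1],210,350,130,270,400,400)]))
```

```text
[0.548 0.318 0.113] [[ 0.053  0.999  0.002]
 [ 0.999 -0.053  0.001]
 [ 0.001  0.002 -1.   ]] [ 0.497 -0.56   0.506]
```

View pics/h2.png

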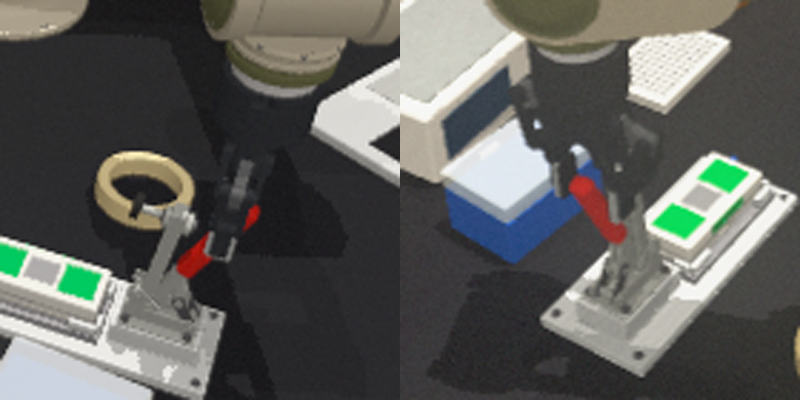

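The picture shows the fingers astride the red sleeve, with the tips at about (220,255). The cartridge is seated in the nest, windows up. I will pinch the sleeve and follow its path.

>>> jog_arm(plan="0 0 0 0.5 -0.17 0.1 110;0 0 0 0 0 0 150;0 0 0 0 0 0 200;0 0 0 0 0 0 255;0 0 0 0 0 0 255;0 0 0 0 0 0 255")

```text
time_s: 22.95
position: [0.5475, 0.3248, 0.1127]
tool_rot: [[0.053, 0.999, 0.004], [0.999, -0.053, 0.003], [0.003, 0.004, -1.0]]
ft_force: [3.2, -0.1, 3.2]
grip_width: 0.0194
gripper_force: 33.2
```

>>> jog_arm(plan="0 0 0 0.8 0 0.08 255;0 0 0 0.8 0 0.14 255;0 0 0 0.9 0 0.18 255;0 0 0 0.7 0 0.32 255;0 0 0 0.7 0 0.38 255;0 0 0 0.55 0 0.5 255;0 0 0 0.55 0 0.5 255;0 0 0 0 0 0 255")

```text
time_s: 23.62
position: [0.5503, 0.3765, 0.091]
tool_rot: [[0.052, 0.999, 0.005], [0.999, -0.052, 0.004], [0.005, 0.005, -1.0]]
ft_force: [3.7, 5.8, 3.8]
grip_width: 0.0199
gripper_force: 33.3
```

>>> jog_arm(plan="0 0 0 0.35 0 0.55 255;0 0 0 0.35 0 0.55 255;0 0 0 0.22 0 0.6 255;0 0 0 0.2 0 0.6 255;0 0 0 0.14 0 0.55 255;0 0 0 0.14 0 0.55 255;0 0 0 0 0 0 255")

```text
time_s: 24.2
position: [0.5512, 0.3914, 0.0571]
tool_rot: [[0.052, 0.999, 0.006], [0.999, -0.052, 0.007], [0.007, 0.006, -1.0]]
ft_force: [4.8, 9.1, 3.1]
grip_width: 0.0195
gripper_force: 31.8
```

>>> jog_arm(plan="0 0 0 0.1 0 0.7 255;0 0 0 0.1 0 0.7 255;0 0 0 0.05 0 0.65 255;0 0 0 0.05 0 0.65 255;0 0 0 0 0 0 255")

```text
time_s: 24.62
position: [0.5514, 0.3942, 0.0303]
tool_rot: [[0.052, 0.999, 0.006], [0.999, -0.052, 0.006], [0.006, 0.006, -1.0]]
ft_force: [3.3, 8.2, 5.5]
grip_width: 0.0195
gripper_force: 32.2
```

>>> jog_arm(plan="0 0 0 -0.05 0 0.5 255;0 0 0 -0.05 0 0.5 255;0 0 0 0 0 0.3 255;0 0 0 0 0 0 255")

```text
time_s: 24.95
position: [0.5512, 0.3934, 0.0168]
tool_rot: [[0.052, 0.999, 0.005], [0.999, -0.052, 0.006], [0.007, 0.005, -1.0]]
ft_force: [4.9, 11.1, -0.6]
grip_width: 0.0195
gripper_force: 31.3
```

>>> jog_arm(plan="0 0 0 0 0 0.2 255;0 0 0 0 0 0 255")

```text
time_s: 25.12
position: [0.5512, 0.3931, 0.0148]
tool_rot: [[0.052, 0.999, 0.005], [0.999, -0.052, 0.006], [0.006, 0.005, -1.0]]
ft_force: [6.0, 9.5, -2.5]
grip_width: 0.0195
gripper_force: 31.2
```

>>> jog_arm(plan="0 0 0 0 0 0.2 255;0 0 0 0 0 0 255")

```text
time_s: 25.28
position: [0.5512, 0.3929, 0.0126]
tool_rot: [[0.052, 0.999, 0.005], [0.999, -0.052, 0.005], [0.006, 0.005, -1.0]]
ft_force: [5.9, 8.6, -3.3]
grip_width: 0.0196
gripper_force: 31.1
```

>>> jog_arm(plan="0 0 0 0 0 0.2 255;0 0 0 0 0 0 255")

```text
time_s: 25.45
position: [0.5512, 0.3927, 0.0104]
tool_rot: [[0.052, 0.999, 0.005], [0.999, -0.052, 0.005], [0.005, 0.004, -1.0]]
ft_force: [5.7, 7.6, -3.8]
grip_width: 0.0198
gripper_force: 31.0
```

>>> jog_arm(plan="0 0 0 0 0 0.2 255;0 0 0 0 0 0.2 255;0 0 0 0 0 0 255")

```text
time_s: 25.7
position: [0.5513, 0.3925, 0.0076]
tool_rot: [[0.052, 0.999, 0.005], [0.999, -0.052, 0.005], [0.005, 0.005, -1.0]]
ft_force: [3.0, 4.2, 4.8]
grip_width: 0.0198
gripper_force: 32.2
```

>>> jog_arm(plan="0 0 0 0 0 0 150;0 0 0 0 0 0 100;0 0 0 0 0 0 100;0 0 0 0 0 0 100;0 0 0 0 0 -2 100;0 0 0 0 0 -3 100;0 0 0 0 0 -4 100;0 0 0 0 0 -4 100;0 0 0 1.5 0 -2 100;0 0 0 0 0 0 100")

```text
time_s: 26.53
position: [0.5525, 0.4078, 0.1632]
tool_rot: [[0.052, 0.999, 0.012], [0.999, -0.052, 0.007], [0.008, 0.011, -1.0]]
ft_force: [-0.5, 1.0, -0.2]
grip_width: 0.052
gripper_force: 0.0
```

```bash
cat > fin.py <<'E'
from h import *
np.set_printoptions(precision=2,suppress=True,linewidth=150)
a=np.radians(87);ex=-np.array([np.cos(a),np.sin(a)]);ey=np.array([-ex[1],ex[0]]);O=np.array([.5385,.174])
for c in ["scene","side"]:
    im=imaging.get_image(c);W=cloud(im);px=im["pixels"].astype(int);save(im,"f_%s.png"%c)
    U=(W[...,:2]-O)@ex*1000+90;V=(W[...,:2]-O)@ey*1000;Z=W[...,2]*1000
    r=(px[...,0]>110)&(px[...,1]<60)&(px[...,2]<60)&(Z>20)&(abs(V)<40)&(U>-200)&(U<20)
    print(c,"red",r.sum(),np.percentile(U[r],[1,99]),np.percentile(Z[r],[1,50,99]),"fit z(U)",np.polyfit(U[r],Z[r],1))
    for u in range(-170,-50,15):
        k=r&(abs(U-u)<8)
        if k.sum()>2: print(u,np.percentile(Z[k],[5,50,95]))
    m=(abs(Z-46)<7)&(abs(U-90)<66)&(abs(V)<33);print("cart z",np.median(Z[m]),np.percentile(U[m]-90,[1,99]))
    m=(Z>55)&(U>20)&(U<120)&(abs(V)<25);print("arm over cart",m.sum(),np.percentile(U[m],[1,99]) if m.any() else "",np.percentile(Z[m],[1,99]) if m.any() else "")
s=env.observe();print(s["position"],s["ft_force"],s["time_s"])
E
python3 fin.py
```

```text
scene red 338 [-155.64  -61.28] [62.66 75.69 83.28] fit z(U) [ 0.07 82.62]
-155 [64.03 72.61 75.73]
-140 [64.2  73.57 76.62]
-125 [65.82 75.01 78.81]
-110 [64.92 76.11 79.63]
-95 [67.53 77.2  81.17]
-80 [68.77 78.11 81.17]
-65 [68.65 78.51 81.74]
cart z 46.276746186759034 [-59.65  57.54]
arm over cart 304 [ 21.14 100.12] [55.49 99.08]
side red 313 [-155.4   -62.26] [63.21 75.32 81.96] fit z(U) [ 0.08 83.39]
-155 [63.77 71.7  76.33]
-140 [65.44 74.06 77.4 ]
-125 [66.32 74.88 78.93]
-110 [67.96 76.06 78.9 ]
-95 [69.7  76.09 79.95]
-80 [72.46 77.6  80.79]
-65 [72.39 78.88 81.95]
cart z 45.51046336737874 [-60.47  59.49]
arm over cart 259 [21.35 99.16] [56.08 99.57]
[0.55 0.41 0.16] [-0.37 -0.22 -1.21] 26.6333
```

```bash
python3 -c "
from rig import job
print(job.close_job())"
```

```text
the job is handed in; nothing more can be done
None
```

The job is handed in: the green cartridge was laid flat on the bench, then seated windows up in the nest, and the toggle clamp is locked on it past dead centre (grip point about 68 mm high), with the robot clear and nothing else knowingly touched.

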